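# Release the bayonet board clamp from a cake turntable

### The job

Take the teal board clamp off the cake turntable so it can be washed: press the red release button beside it fully down, turn the clamp anticlockwise (seen from above) about a quarter turn until you feel its stop, lift it straight off and set it down gently, upright, in the steel tray. Use only light force on the button and on the clamp: feel for the stops, never shove, wrench or tug against them (25 N is too much). Leave the bowl, ramekin, smoother and spatula where they are.

Things in the scene. Friction and masses are not known exactly. Their poses are not given: they have to be found in the camera images.
- turntable: Cast-aluminium cake turntable, fixed, brake set. Plate 260 mm across, its top 90 mm above the bench. Origin on its axis at bench height. At its centre a dark hub 92 mm across, top 117 mm above the bench, holds the clamp by a bayonet; the button is on the hub's +x side. The bayonet's lips and stop are out of sight inside; their angle differs by up to 19 degrees either way and must be felt.
- button_top (a point): Centre of the top face of the red release button, 22 mm across, 72 mm from the turntable's axis. 124 mm above the bench when up (level with the top of the clamp's disc), 114 mm when fully down; it moves straight down.
- release (a joint): Travel of the release button: 0 m up (clamp locked), 0.010 m fully down on a hard stop. About 4 N moves it and it stays where it is left. Its steel pawl (42 to 51 mm from the axis) blocks the clamp's tooth until it is down by more than 0.0085.
- clamp_grip (a point): Centre of the loose clamp's grip bar: 54 mm long (x), 20 wide (y), 42 tall, flat sides, white line on top along x. z is up, on the clamp's axis. Below: a disc 68 mm across, its top 21 mm under this point, and a 40 mm spigot with two lugs reaching 28 mm out, its flat foot 45 mm under this point. Seated, it is on the turntable's axis about 146 mm above the bench, with 2 mm play sideways, 1.5 mm up.
- clamp_tooth (a point): Middle of the small tooth (12 mm wide, white mark on top) on the rim of the clamp's disc, 46 mm from its axis, 24 mm below the grip point, 18 degrees anticlockwise of the bar's +x end. Locked, it stands just clockwise of the button's pawl.
- clamp: The same clamp as a whole, 0.2 to 0.42 kg; origin at the centre of its foot. A spring pushes it up with 6 N, so it drags when turned (under 0.1 N m). After 47 to 90 degrees anticlockwise it meets the stop, a sprung buffer: 0.25 N m at first touch, 0.37 N m 3 degrees on, then hard. It lifts off there (ease back a little first), but not from 5 degrees or more short of it: lugs hold it.
- tray_in (a point): Centre of the inner floor of the square stainless tray, 180 mm outside, walls 4 mm thick, rim 14 mm above the bench, floor 4 mm above the bench. Fixed. Axes along its sides.
- bowl: Small glass bowl, 100 mm across, 50 mm tall, loose; origin at the centre of its underside. Leave alone.
- ramekin: Pink ceramic ramekin, 86 mm across, 45 mm tall, loose; origin at the centre of its underside. Leave alone.
- smoother: Black plastic icing smoother, flat plate 140 x 80 mm with a ridge grip, 27 mm tall, loose; origin at the centre of its underside. Leave alone.
- spatula: Offset spatula, 255 mm long, lying along its own x, black handle towards -x and steel blade towards +x, up to 16 mm tall, loose; origin under its middle. Leave alone.
Things that resemble listed ones, but are neither listed nor needed, are in the scene too. Leave any purple or yellow look-alike of the clamp alone.

How it is judged:
On the way, in this order (a step that is already met when the one before it is completed fails the run):
1. the release button is pressed fully down while the clamp is still locked (value of joint release above 0.0085 m and y of clamp_tooth in the frame of turntable below 0 m), for 0.1 s.
2. the clamp, still in the hub, is turned anticlockwise about a quarter turn (40 degrees at least) (y of clamp_tooth in the frame of turntable above 0.016 m and z of clamp_grip in the frame of turntable below 0.156 m and horizontal distance between clamp_grip and turntable below 0.02 m), for 0.1 s.
3. the clamp is lifted straight off, upright, 30 mm or more above its seat and still over the hub (z of clamp_grip in the frame of turntable above 0.175 m and horizontal distance between clamp_grip and turntable below 0.03 m and angle between clamp_grip's own z axis and vertical below 0.2 rad), for 0.05 s.
At the end, for the whole second after the job is handed in: The clamp stands upright (within 0.1 rad) and at rest on the tray's floor (grip point 41 to 49 mm above it, within 85 mm of the tray's centre), released, and the button is still down (more than 8.5 mm) (value of joint release above 0.0085 m and horizontal distance between clamp_grip and tray_in below 0.085 m and z of clamp_grip in the frame of tray_in between 0.041 and 0.049 m and angle between clamp_grip's own z axis and vertical below 0.1 rad and linear speed of clamp below 0.02 m/s and angular speed of clamp below 0.2 rad/s); the robot touches nothing.
It fails at once if the fingers push on the turntable, its hub or its button with more than 25 N (contact force between the fingers and turntable above 25 N).
It fails at once if the clamp is wrenched, pulled or pushed against its mount with more than 25 N (contact force between clamp and turntable above 25 N).
It fails at once if the clamp is dropped or thrust into the tray (it moves faster than 0.3 m/s with its foot less than 15 mm above the floor of the tray) (linear speed of clamp above 0.3 m/s and horizontal distance between clamp_grip and tray_in below 0.085 m and z of clamp_grip in the frame of tray_in below 0.06 m).
It fails at once if the bowl, ramekin, smoother or spatula is moved by more than 30 mm (distance of any of bowl, ramekin, smoother, spatula from where it was at the start of the episode above 0.03 m).
It also fails if it takes over 72 s, if anything falls off the work surface, if the arm or the gripper's body presses on something with over 40 N, if the wrist force passes 120 N, or if a joint passes its speed limit or range.

### The arm

A 6-joint arm with a two-finger parallel gripper is mounted at the origin on the work surface. World frame = base frame: x ahead of the robot, y to its left, z up, the work surface at z = 0. Lengths are in m, angles in rad, forces in N, time in s.
With the tool pointing down it reaches from about 0.3 to 0.775 m from the base axis. Payload 14.6 kg.
Tool frame: the origin (TCP) lies on the centre line of the jaws, within the pads' length; the fingertips stand 19 mm ahead of it and the grasp point (between the pads) is the TCP; z points along the fingers, y is the direction in which the jaws open and shut (so a half turn about z gives the same grasp; the last joint's range is limited). The gripper opens to 94 mm and grips with 3 to 60 N. Pads are 16 mm wide; open, the fingers measure 119 mm over their backs; the gripper's body (75 mm by 177 mm) begins 78 mm behind the grasp point.
Start: joints at [-1.394, 0.3, 1.521, -0, 1.321, -0.067], TCP at [0.133, -0.534, 0.224] pointing down, gripper open.
Joint ranges: [-3.03, 3.03], [-0.79, 2.21], [0.23, 2.52], [-1.04, 4.18], [0, 3.07], [-2.55, 2.55]. Speed limits (rad/s): [2.22, 2.22, 2.57, 3.14, 3.14, 3.14].

### API

Orientations are given as [roll, pitch, yaw] about the fixed x, y, z axes, in that order (R = Rz(yaw) Ry(pitch) Rx(roll)).
In Python, from station import ctrl gives the robot as it stands. The module is installed in compiled form; this text tells all that it offers.
- The arm moves only by the shell command python3 -m creep 'ROWS' [FORCE]. ROWS is a JSON object of lists of equal length, an entry for each row: "translation": the shift along the world's x, y, z in mm, a list of three; "yaw": the turn about the world's z in rad; "gripper": the closure in counts, from 0 (fully open) to 255 (shut). A call has 1 to 5 rows; each row is the pose to reach, as a shift and turn from the pose measured when the call began; what a row does not reach only later rows make up. A row lasts 1/12 s, in which the tool goes at most 41.7 mm and 7.16 degrees, less where a joint would pass 70% of its speed; a pose out of reach is approached as far as the arm can. A call with a gripper value outside its range is refused whole. The fingers move at their own pace and stop on an object; FORCE is the grip in N (left out, the last holds). Time passes only in rows, so rows that repeat a pose let the fingers close. It gives the time, the measured TCP pose, the force and the opening at its end, in the units of the state.
- ctrl.get_obs(): the state, without advancing time (a new reading comes with each control period).
- ctrl.camera(name): name is "side" or "top" or "wrist"; returns a dict with "pixels" (384x512x3 uint8, red, green, blue), "depth" (384x512 float32, m along the optical axis (not along the pixel's ray), 0 where there is no reading), "fx", "fy", "cx", "cy" (pixels), "R" (3x3) and "t" (3): a world point X has camera coordinates R X + t; the wrist camera has in their place "tool_from_camera" (4x4, takes a point from camera to tool coordinates, whose origin is the TCP and whose axes are the flange's). Camera axes: x right, y down, z forward; pixel columns grow to the right and rows downward; lengths in m; the calibration is good to about 2 mm. A picture is of the moment at which its call begins: read the wrist's pose just before it.
- ctrl.hand_in(): hands the job in, once; it reports no verdict.
The state is a dict: "time_s": time; "qpos": joint angles; "joint_vel": joint speeds; "tau": joint torques, N m; "ee_pos": TCP position; "eef_rot": TCP orientation; "force": force on the tool from outside, world axes, zero at the start; "moment": the same for the moment, N m; "grip_width": finger opening in m.
Only numpy, scipy, OpenCV 4.12 (cv2) and the standard library are available. Lean on these libraries where they do the work, as an engineer would, in place of code of your own. Each camera call takes 0.05 s, during which the arm holds its last target. There are 200 camera calls.

## Working session

There is one attempt and no reset: what is moved stays moved. The work goes in short steps, Python scripts to look and compute and a shell command to move; the robot and the scene stay as the last step left them, time stands still between calls to the robot, and variables do not carry over. Pictures are saved under pics/ and viewed, about 8 in all and at most 12, crops included, and the job is handed in when it is done.

```bash
mkdir -p pics; cat > h.py <<'E'
import numpy as np, cv2
from station import ctrl
def snap(name):
    o=ctrl.get_obs(); c=ctrl.camera(name)
    if name=="wrist":
        from scipy.spatial.transform import Rotation as Ro
        T=np.eye(4);T[:3,:3]=Ro.from_euler('xyz',o['eef_rot']).as_matrix();T[:3,3]=o['ee_pos']
        W=T@np.array(c['tool_from_camera'])
        c['R']=W[:3,:3].T; c['t']=-W[:3,:3].T@W[:3,3]
    return c
def ray(c,u,v,z):
    R=np.array(c['R']);C=-R.T@np.array(c['t'])
    d=R.T@np.array([(u-c['cx'])/c['fx'],(v-c['cy'])/c['fy'],1]); return C+d*(z-C[2])/d[2]
def save(c,n,s=1.5): cv2.imwrite('pics/'+n,cv2.resize(cv2.cvtColor(c['pixels'],cv2.COLOR_RGB2BGR),None,fx=s,fy=s))
def blobs(c,lo,hi,amin=30):
    m=cv2.inRange(cv2.cvtColor(c['pixels'],cv2.COLOR_RGB2HSV),lo,hi)
    n,l,s,ce=cv2.connectedComponentsWithStats(m)
    return [(s[i,4],ce[i],l==i) for i in range(1,n) if s[i,4]>amin]
E
python3 - <<'E'
from h import *
import pickle
o=ctrl.get_obs();print(o)
c=snap('top');save(c,'top.png');pickle.dump(c,open('top.pkl','wb'))
s=snap('side');save(s,'side.png');pickle.dump(s,open('side.pkl','wb'))
for n,lo,hi,z in(('red',(0,150,80),(8,255,255),.124),('teal',(80,80,40),(97,255,255),.14)):
  for a,p,m in blobs(c,lo,hi): print(n,a,p,ray(c,*p,z))
E
```

```text
{'time_s': 0.0, 'qpos': array([-1.39359974e+00,  3.00460692e-01,  1.52155670e+00, -2.34520991e-05,
        1.32071906e+00, -6.65858931e-02]), 'joint_vel': array([ 0.00021163,  0.0010992 , -0.00044845,  0.00030759,  0.00098309,
       -0.00074397]), 'tau': array([ 1.36013603e-05, -5.31809449e+01, -3.52735555e+01,  7.08349259e-02,
        2.43481679e-02, -7.48760294e-05]), 'ee_pos': array([ 0.13271357, -0.53350437,  0.22390235]), 'eef_rot': array([-3.14044988e+00, -5.34389223e-05,  2.43788271e-01]), 'force': array([ 0.00535939, -0.28267214,  0.12822678]), 'moment': array([ 0.01792806, -0.01122578, -0.01911057]), 'grip_width': 0.0940125367068336}
red 36 [292.91666667 184.86111111] [ 0.55493413 -0.13041756  0.124     ]
teal 372 [300.61290323 207.18548387] [ 0.48617078 -0.14968114  0.14      ]
```

View pics/top.png

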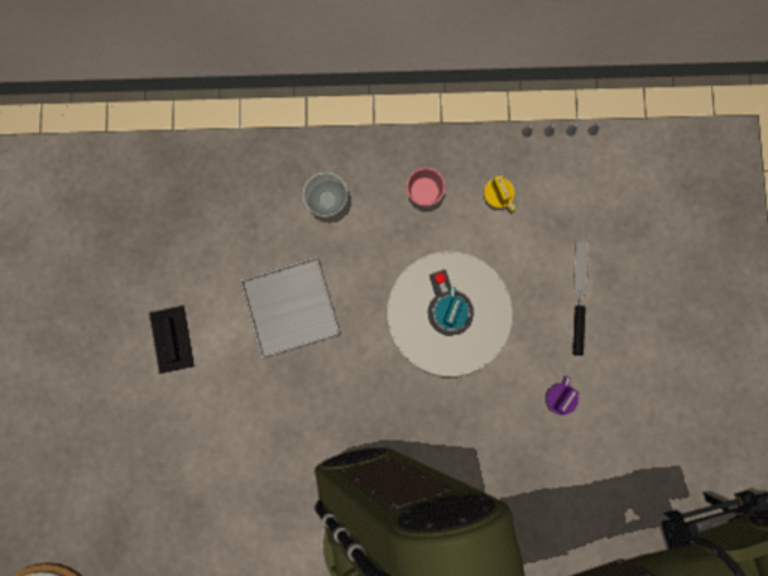

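View pics/side.png

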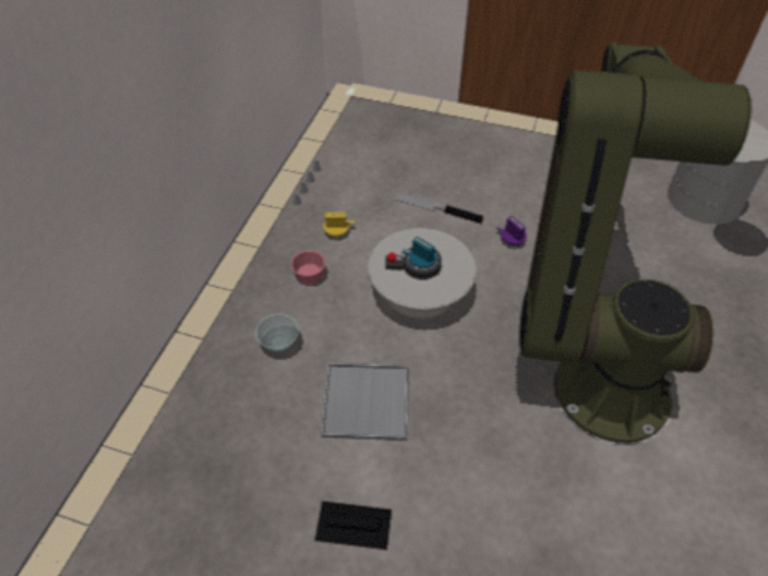

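Top view: turntable at about (450,313), red button (440,279), teal clamp (452,311) with its tooth toward upper right, and tray (291,307). The side view agrees. Yellow and purple are look-alikes.

```bash
python3 - <<'E'
from h import *
import pickle
c=pickle.load(open('top.pkl','rb'))
hsv=cv2.cvtColor(c['pixels'],cv2.COLOR_RGB2HSV)
g=cv2.cvtColor(c['pixels'],cv2.COLOR_RGB2GRAY)
m=((g>120)).astype(np.uint8); m[:, :240]=0;m[:160]=0;m[260:]=0;m[:,350:]=0
cs,_=cv2.findContours(m,cv2.RETR_EXTERNAL,cv2.CHAIN_APPROX_NONE); k=max(cs,key=cv2.contourArea)
(u,v),r=cv2.minEnclosingCircle(k);e=cv2.fitEllipse(k);print(u,v,r,e);T=ray(c,*e[0],.09);print('turntable',T)
cor=[ray(c,x/1.5,y/1.5,.014) for x,y in((243,281),(319,260),(340,333),(264,356))]
print('tray',np.mean(cor,0),[np.round(x,3) for x in cor], [np.linalg.norm(cor[i]-cor[i-1]) for i in range(4)])
B=ray(c,292.9,184.9,.124);print('button',B,np.linalg.norm((B-T)[:2]),np.arctan2(*(B-T)[1::-1]))
G=ray(c,452/1.5,311/1.5,.167);print('clamp bar',G)
E
```

```text
294.5 208.419189453125 72.90187072753906 ((296.5744934082031, 206.11245727539062), (107.08125305175781, 116.69367218017578), 99.71879577636719)
turntable [ 0.49251815 -0.14283525  0.09      ]
tray [0.50804154 0.18798339 0.014     ] [array([0.569, 0.296, 0.014]), array([0.612, 0.126, 0.014]), array([0.449, 0.081, 0.014]), array([0.402, 0.249, 0.014])] [np.float64(0.17321188944591687), np.float64(0.1754221348152151), np.float64(0.1691433992867047), np.float64(0.17407059749492185)]
button [ 0.55481703 -0.13036384  0.124     ] 0.06353492169593386 0.19757503364496223
clamp bar [ 0.48420203 -0.14876625  0.167     ]
```

```bash
python3 -m creep '{"translation":[[25,25,25],[50,50,45],[75,75,65],[100,100,80],[125,125,95]],"yaw":[0,0,0,0,0],"gripper":[0,0,0,0,0]}' && python3 -m creep '{"translation":[[27,27,0],[54,54,0],[81,81,0],[108,108,0],[135,135,0]],"yaw":[0,0,0,0,0],"gripper":[0,0,0,0,0]}' && python3 -m creep '{"translation":[[26,28,0],[52,56,0],[78,84,0],[100,112,0],[107,133,0]],"yaw":[0,0,0,0,0],"gripper":[0,0,0,0,0]}' && python3 -m creep '{"translation":[[0,0,0],[0,0,0]],"yaw":[0,0],"gripper":[0,0]}'
python3 - <<'E'
from h import *
import pickle
c=snap('wrist');save(c,'w1.png');pickle.dump(c,open('w1.pkl','wb'))
for n,lo,hi,z in(('red',(0,150,80),(8,255,255),.124),('teal',(80,80,40),(97,255,255),.14)):
  for a,p,m in blobs(c,lo,hi): print(n,a,p,ray(c,*p,z))
E
```

```text
time_s: 0.52
ee_pos: [0.2585, -0.4071, 0.3198]
eef_rot: [-3.141, -0.0, 0.243]
force: [-0.1, -0.9, -0.2]
grip_width: 0.0941
time_s: 0.93
ee_pos: [0.3945, -0.2704, 0.3197]
eef_rot: [-3.141, -0.0, 0.243]
force: [0.6, -0.5, 0.7]
grip_width: 0.0937
time_s: 1.35
ee_pos: [0.5032, -0.135, 0.3189]
eef_rot: [-3.14, 0.001, 0.245]
force: [-0.7, -0.6, -0.5]
grip_width: 0.0939
time_s: 1.52
ee_pos: [0.5034, -0.1342, 0.3184]
eef_rot: [-3.139, 0.002, 0.247]
force: [-0.3, -0.7, -0.7]
grip_width: 0.0939
red 190 [263.37894737 135.23157895] [ 0.55408103 -0.13094057  0.124     ]
teal 1780 [264.79831461 187.16573034] [ 0.49022519 -0.14906165  0.14      ]
```

View pics/w1.png

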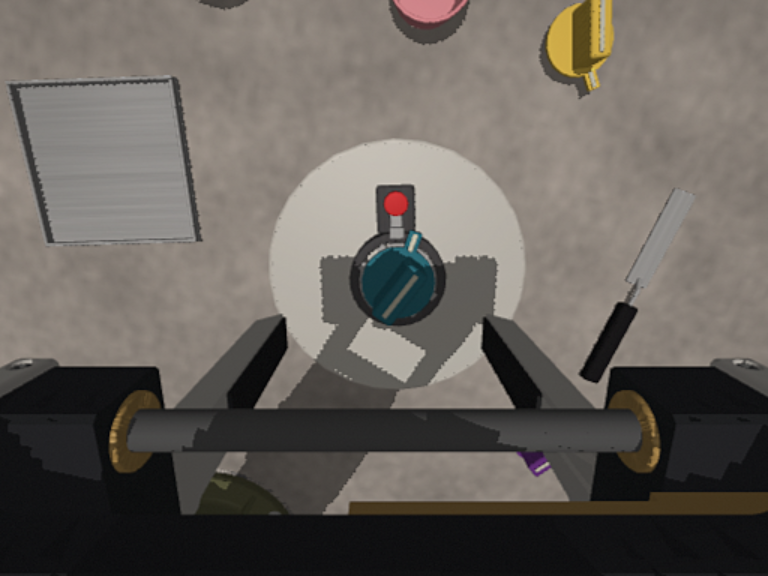

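Wrist view: button (395,204), tooth (413,242), white line from (385,318) to (416,278), hub centre about (398,279), plate centre (397,264), and the whole tray in view at upper left.

```bash
python3 - <<'E'
from h import *
import pickle
c=pickle.load(open('w1.pkl','rb'))
f=lambda u,v,z: ray(c,u/1.5,v/1.5,z)
A=f(397.3,263.8,.09);H=f(398,279,.117);B=f(395,204,.124)
print('plate',A,'hub',H,'btn',B,np.linalg.norm((B-A)[:2]),np.linalg.norm((B-H)[:2]))
p,q=f(385,318,.167),f(416,278,.167);print('bar',(p+q)/2,'ang',np.degrees(np.arctan2(*(q-p)[1::-1])),np.linalg.norm(p-q))
t=f(413,242,.125);print('tooth',t)
cor=[f(*x,.014) for x in((8,84),(177,76),(202,241),(47,246))];print('tray',np.mean(cor,0),[np.linalg.norm(cor[i]-cor[i-1]) for i in range(4)])
ax=(A+H)/2;d=(B-ax)[:2];print('btn ang',np.degrees(np.arctan2(d[1],d[0])), 'tcp for press', ax[:2]+d/np.linalg.norm(d)*.073, ctrl.get_obs()['ee_pos'])
E
```

```text
plate [ 0.49493474 -0.14947759  0.09      ] hub [ 0.48642543 -0.15154103  0.117     ] btn [ 0.55310463 -0.13113235  0.124     ] 0.06099413244978745 0.06973256300953976
bar [ 0.48312477 -0.15270221  0.167     ] ang -21.98710433805691 0.042365446760696764
tooth [ 0.52470564 -0.15513219  0.125     ]
tray [0.50917994 0.18692966 0.014     ] [np.float64(0.17558417296417028), np.float64(0.18264804879344743), np.float64(0.1773057827095079), np.float64(0.18438292466373618)]
btn ang 17.24466161452964 tcp for press [ 0.56039856 -0.12886827] [ 0.50303326 -0.13515571  0.31855862]
```

```bash
python3 -m creep '{"translation":[[26,3,0],[52,5,0],[52,5,-20],[52,5,-50],[52,5,-80]],"yaw":[0.05,0.05,0.05,0.05,0.05],"gripper":[255,255,255,255,255]}' 10 && python3 -m creep '{"translation":[[0,0,-20],[0,0,-40],[0,0,-55],[0,0,-70],[0,0,-78]],"yaw":[0,0,0,0,0],"gripper":[255,255,255,255,255]}' && python3 -m creep '{"translation":[[0,0,0],[0,0,0]],"yaw":[0,0],"gripper":[255,255]}'
python3 - <<'E'
from h import *
c=snap('wrist');save(c,'w2.png')
E
```

```text
time_s: 1.98
ee_pos: [0.5547, -0.1318, 0.2378]
eef_rot: [-3.14, 0.001, 0.294]
force: [1.3, 0.1, -0.2]
grip_width: 0.0641
time_s: 2.4
ee_pos: [0.5536, -0.1332, 0.1581]
eef_rot: [-3.139, 0.002, 0.292]
force: [0.9, -0.6, -0.2]
grip_width: 0.0306
time_s: 2.57
ee_pos: [0.5533, -0.1343, 0.1582]
eef_rot: [-3.139, 0.003, 0.291]
force: [0.3, 0.3, -0.2]
grip_width: 0.0172
```

View pics/w2.png

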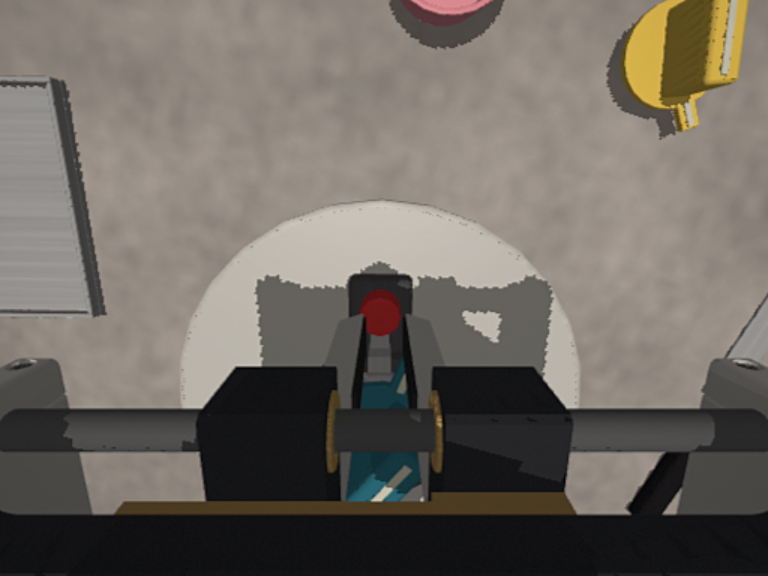

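The closed fingers are lined up with the button at (381,312), with 19 mm of height left.

```bash
python3 -m creep '{"translation":[[2,4,0],[2,4,-4],[2,4,-9],[2,4,-13],[2,4,-13]],"yaw":[0,0,0,0,0],"gripper":[255,255,255,255,255]}' && python3 -m creep '{"translation":[[1,1,-2],[1,1,-3],[1,1,-4],[1,1,-5],[1,1,-6]],"yaw":[0,0,0,0,0],"gripper":[255,255,255,255,255]}' && python3 -m creep '{"translation":[[0,0,-1],[0,0,-2],[0,0,-2]],"yaw":[0,0,0],"gripper":[255,255,255]}'
```

```text
time_s: 3.03
ee_pos: [0.5552, -0.1299, 0.1447]
eef_rot: [-3.139, 0.003, 0.292]
force: [0.5, -0.4, 1.7]
grip_width: 0.0007
time_s: 3.45
ee_pos: [0.5564, -0.1289, 0.1389]
eef_rot: [-3.139, 0.003, 0.291]
force: [-0.9, 0.1, 5.0]
grip_width: 0.0004
time_s: 3.7
ee_pos: [0.5563, -0.1289, 0.1368]
eef_rot: [-3.139, 0.003, 0.291]
force: [-2.1, -0.8, 1.1]
grip_width: 0.0004
```

```bash
python3 -m creep '{"translation":[[0,0,-1],[0,0,-2],[0,0,-2]],"yaw":[0,0,0],"gripper":[255,255,255]}';python3 -m creep '{"translation":[[0,0,-0.7],[0,0,-0.7]],"yaw":[0,0],"gripper":[255,255]}'
```

```text
time_s: 3.95
ee_pos: [0.5563, -0.1289, 0.1346]
eef_rot: [-3.139, 0.003, 0.291]
force: [-0.9, -0.1, 2.1]
grip_width: 0.0004
time_s: 4.12
ee_pos: [0.5563, -0.1289, 0.1338]
eef_rot: [-3.139, 0.003, 0.292]
force: [-1.0, -1.5, 1.5]
grip_width: 0.0006
```

```bash
python3 -m creep '{"translation":[[0,0,-0.6],[0,0,-0.6]],"yaw":[0,0],"gripper":[255,255]}';python3 -m creep '{"translation":[[0,0,-0.5],[0,0,-0.5]],"yaw":[0,0],"gripper":[255,255]}'
```

```text
time_s: 4.28
ee_pos: [0.5563, -0.1289, 0.1332]
eef_rot: [-3.139, 0.003, 0.292]
force: [-0.5, -0.3, 5.0]
grip_width: 0.0005
time_s: 4.45
ee_pos: [0.5564, -0.1289, 0.1331]
eef_rot: [-3.139, 0.002, 0.292]
force: [-2.5, -1.0, 7.6]
grip_width: 0.0005
```

```bash
python3 -m creep '{"translation":[[0,0,-0.6],[0,0,-0.6]],"yaw":[0,0],"gripper":[255,255]}'
```

```text
time_s: 4.62
ee_pos: [0.5565, -0.1289, 0.1331]
eef_rot: [-3.14, 0.002, 0.292]
force: [-3.8, 0.7, 9.7]
grip_width: 0.0004
```

Button is on its hard stop: z stays at 0.1331 while the force rises to 10 N. Next I rise, open, and go above the clamp.

```bash
python3 -m creep '{"translation":[[0,0,10],[0,0,40],[0,0,75],[-20,-8,105],[-45,-15,125]],"yaw":[0,0,-0.12,-0.24,-0.36],"gripper":[255,255,255,0,0]}' && python3 -m creep '{"translation":[[-15,-4,0],[-26,-8,0],[-26,-8,0],[-26,-8,0],[-26,-8,0]],"yaw":[-0.12,-0.24,-0.316,-0.316,-0.316],"gripper":[0,0,0,0,0]}' && python3 -m creep '{"translation":[[0,0,0],[0,0,0],[0,0,0],[0,0,0],[0,0,0]],"yaw":[0,0,0,0,0],"gripper":[0,0,0,0,0]}'
python3 - <<'E'
from h import *
import pickle
print(ctrl.get_obs()['qpos'])
c=snap('wrist');save(c,'w3.png');pickle.dump(c,open('w3.pkl','wb'))
E
```

```text
time_s: 5.03
ee_pos: [0.5119, -0.1439, 0.261]
eef_rot: [-3.14, -0.0, -0.073]
force: [-0.3, -0.6, 1.0]
grip_width: 0.0104
time_s: 5.45
ee_pos: [0.4859, -0.1518, 0.2613]
eef_rot: [-3.14, -0.001, -0.387]
force: [-0.4, -0.4, 1.0]
grip_width: 0.0439
time_s: 5.87
ee_pos: [0.486, -0.1518, 0.2612]
eef_rot: [-3.14, -0.0, -0.386]
force: [-0.0, 1.0, -0.1]
grip_width: 0.077
[-0.37548176  0.18067544  1.58244892  0.0015876   1.37796662  1.58090735]
```

View pics/w3.png

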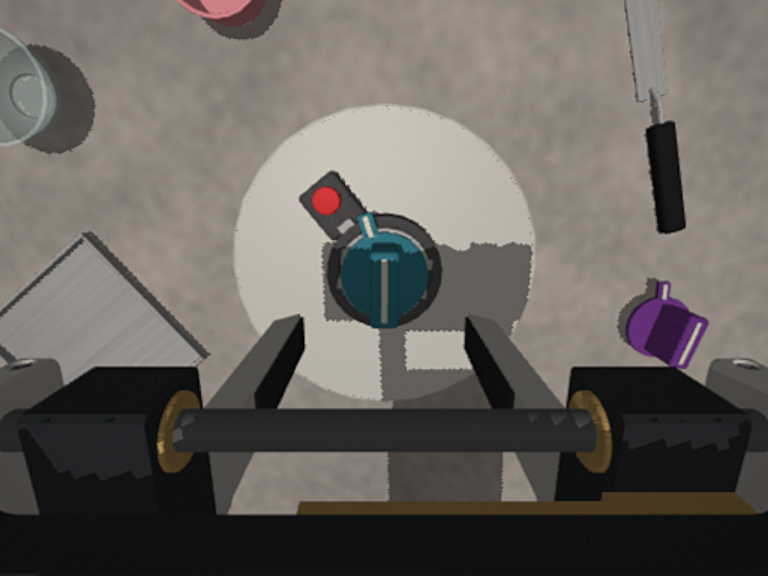

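White line is vertical at column 384, between the jaws (304 and 465), so it is aligned. The button is now lower.

```bash
python3 - <<'E'
from h import *
import pickle
c=pickle.load(open('w3.pkl','rb'))
f=lambda u,v,z: ray(c,u/1.5,v/1.5,z)
p,q=f(384,324,.167),f(385,259,.167);print('bar',(p+q)/2,np.linalg.norm(p-q),np.arctan2(*(q-p)[1::-1]))
print('plate',f(384.5,252,.09),'hub',f(384.5,270,.117),'btn',f(326,200,.114))
E
python3 -m creep '{"translation":[[0,0,-30],[0,0,-60],[0,0,-85],[0,0,-100],[0,0,-110]],"yaw":[0,0,0,0,0],"gripper":[0,0,0,0,0]}' 5
```

```text
bar [ 0.48379958 -0.15166686  0.167     ] 0.044937368498398376 -0.4003181459635973
plate [ 0.49588382 -0.15659652  0.09      ] hub [ 0.48718038 -0.15305809  0.117     ] btn [ 0.55367041 -0.13217087  0.114     ]
time_s: 6.33
ee_pos: [0.4854, -0.1516, 0.1493]
eef_rot: [-3.14, 0.002, -0.386]
force: [-0.5, 0.3, -0.3]
grip_width: 0.0938
```

```bash
for i in 1 ; do python3 -m creep '{"translation":[[0,0,0],[0,0,0],[0,0,0],[0,0,0],[0,0,0]],"yaw":[0,0,0,0,0],"gripper":[180,180,180,180,180]}' 5; python3 -m creep '{"translation":[[0,0,0],[0,0,0],[0,0,0],[0,0,0],[0,0,0]],"yaw":[0,0,0,0,0],"gripper":[220,220,220,220,220]}' 5; python3 -m creep '{"translation":[[0,0,0],[0,0,0],[0,0,0],[0,0,0],[0,0,0]],"yaw":[0,0,0,0,0],"gripper":[220,220,220,220,220]}' 5; done
```

```text
time_s: 6.75
ee_pos: [0.4857, -0.1517, 0.1502]
eef_rot: [-3.14, 0.0, -0.386]
force: [0.0, 0.5, -0.0]
grip_width: 0.064
time_s: 7.17
ee_pos: [0.4857, -0.1517, 0.1502]
eef_rot: [-3.14, 0.0, -0.386]
force: [-0.8, -0.8, 1.0]
grip_width: 0.0308
time_s: 7.58
ee_pos: [0.4857, -0.1517, 0.1503]
eef_rot: [-3.14, 0.0, -0.386]
force: [0.3, 0.4, 1.2]
grip_width: 0.0198
```

Gripped at 19.8 mm with no side load. I'll firm up the grip and start the turn.

```bash
python3 -m creep '{"translation":[[0,0,0],[0,0,0],[0,0,0]],"yaw":[0,0,0],"gripper":[255,255,255]}' 30; python3 -m creep '{"translation":[[0,0,0],[0,0,0],[0,0,0],[0,0,0],[0,0,0]],"yaw":[0.03,0.06,0.09,0.12,0.15],"gripper":[255,255,255,255,255]}'; python3 -c "
from h import *
o=ctrl.get_obs();print(o['moment'],o['force'])"
```

```text
time_s: 7.83
ee_pos: [0.4857, -0.1517, 0.1503]
eef_rot: [-3.14, 0.0, -0.386]
force: [-0.6, 1.3, -0.4]
grip_width: 0.0199
time_s: 8.25
ee_pos: [0.4857, -0.1517, 0.1503]
eef_rot: [-3.14, 0.0, -0.234]
force: [-0.3, 0.8, -0.1]
grip_width: 0.0198
[ 0.05748767  0.06649134 -0.02414205] [-0.29134139  0.82282244 -0.12856634]
```

```bash
cat > m.sh <<'E'
python3 -c "
from station import ctrl
o=ctrl.get_obs();print('M',o['moment'].round(3),'F',o['force'].round(2),'yaw',o['eef_rot'][2].round(4),'w',round(o['grip_width'],4))"
E
python3 -m creep '{"translation":[[0,0,0],[0,0,0],[0,0,0],[0,0,0],[0,0,0]],"yaw":[0.05,0.1,0.15,0.2,0.25],"gripper":[255,255,255,255,255]}'; sh m.sh; python3 -m creep '{"translation":[[0,0,0],[0,0,0],[0,0,0],[0,0,0],[0,0,0]],"yaw":[0.05,0.1,0.15,0.2,0.25],"gripper":[255,255,255,255,255]}'; sh m.sh;  python3 -m creep '{"translation":[[0,0,0],[0,0,0],[0,0,0],[0,0,0],[0,0,0]],"yaw":[0.02,0.04,0.06,0.06,0.06],"gripper":[255,255,255,255,255]}'; sh m.sh
```

```text
time_s: 8.67
ee_pos: [0.4857, -0.1517, 0.1502]
eef_rot: [-3.14, 0.0, 0.018]
force: [-0.0, -0.0, -0.3]
grip_width: 0.0198
M [ 0.065  0.084 -0.06 ] F [-0.04 -0.01 -0.25] yaw 0.0182 w 0.0198
time_s: 9.08
ee_pos: [0.4856, -0.1517, 0.1502]
eef_rot: [-3.14, 0.001, 0.271]
force: [-0.8, 0.8, 0.9]
grip_width: 0.0199
M [-0.041  0.084 -0.029] F [-0.85  0.82  0.89] yaw 0.2706 w 0.0199
time_s: 9.5
ee_pos: [0.4856, -0.1517, 0.1502]
eef_rot: [-3.14, 0.001, 0.33]
force: [-1.0, -0.3, 0.5]
grip_width: 0.0195
M [-0.047  0.108  0.002] F [-0.95 -0.32  0.51] yaw 0.3299 w 0.0195
```

```bash
python3 -m creep '{"translation":[[0,0,0],[0,0,0],[0,0,0]],"yaw":[0.02,0.04,0.04],"gripper":[255,255,255]}' >/dev/null; sh m.sh; python3 -m creep '{"translation":[[0,0,0],[0,0,0],[0,0,0]],"yaw":[0.02,0.04,0.04],"gripper":[255,255,255]}' >/dev/null; sh m.sh
```

```text
M [-0.106  0.067  0.026] F [-1.15  0.24  0.42] yaw 0.3718 w 0.0199
M [-0.041  0.061 -0.032] F [-0.62 -0.01 -0.15] yaw 0.4136 w 0.0198
```

```bash
python3 -m creep '{"translation":[[0,0,0],[0,0,0],[0,0,0]],"yaw":[0.02,0.04,0.04],"gripper":[255,255,255]}' >/dev/null; sh m.sh; python3 -m creep '{"translation":[[0,0,0],[0,0,0],[0,0,0]],"yaw":[0.02,0.04,0.04],"gripper":[255,255,255]}' >/dev/null; sh m.sh
```

```text
M [-0.09   0.064  0.052] F [-0.85 -1.01  0.43] yaw 0.4556 w 0.0193
M [-0.04   0.011  0.016] F [-0.51 -0.3  -0.21] yaw 0.4976 w 0.02
```

```bash
cat > m.sh <<'E'
python3 -c "
from station import ctrl
import sys
o=ctrl.get_obs();print('M',o['moment'].round(3),'F',o['force'].round(2),'yaw',o['eef_rot'][2].round(4),'w',round(o['grip_width'],4),'p',o['ee_pos'].round(4),o['time_s'])
sys.exit(abs(o['moment'][2])>0.15)"
E
R='>/dev/null'
python3 -m creep '{"translation":[[0,0,0],[0,0,0],[0,0,0]],"yaw":[0.02,0.04,0.04],"gripper":[255,255,255]}' >/dev/null; sh m.sh && python3 -m creep '{"translation":[[0,0,0],[0,0,0],[0,0,0]],"yaw":[0.02,0.04,0.04],"gripper":[255,255,255]}' >/dev/null && sh m.sh && python3 -m creep '{"translation":[[0,0,0],[0,0,0],[0,0,0]],"yaw":[0.02,0.04,0.04],"gripper":[255,255,255]}' >/dev/null && sh m.sh && python3 -m creep '{"translation":[[0,0,0],[0,0,0],[0,0,0]],"yaw":[0.02,0.04,0.04],"gripper":[255,255,255]}' >/dev/null && sh m.sh && python3 -m creep '{"translation":[[0,0,0],[0,0,0],[0,0,0]],"yaw":[0.02,0.04,0.04],"gripper":[255,255,255]}' >/dev/null && sh m.sh
```

```text
M [-0.066  0.039 -0.001] F [-0.47 -0.24 -0.1 ] yaw 0.5395 w 0.0195 p [ 0.4857 -0.1518  0.1503] 10.75False
```

```bash
sed -i 's/sys.exit(\(.*\))"/sys.exit(int(\1))"/' m.sh
python3 -m creep '{"translation":[[0,0,0],[0,0,0],[0,0,0]],"yaw":[0.02,0.04,0.04],"gripper":[255,255,255]}' >/dev/null; sh m.sh && python3 -m creep '{"translation":[[0,0,0],[0,0,0],[0,0,0]],"yaw":[0.02,0.04,0.04],"gripper":[255,255,255]}' >/dev/null && sh m.sh && python3 -m creep '{"translation":[[0,0,0],[0,0,0],[0,0,0]],"yaw":[0.02,0.04,0.04],"gripper":[255,255,255]}' >/dev/null && sh m.sh && python3 -m creep '{"translation":[[0,0,0],[0,0,0],[0,0,0]],"yaw":[0.02,0.04,0.04],"gripper":[255,255,255]}' >/dev/null && sh m.sh && python3 -m creep '{"translation":[[0,0,0],[0,0,0],[0,0,0]],"yaw":[0.02,0.04,0.04],"gripper":[255,255,255]}' >/dev/null && sh m.sh
```

```text
M [-0.11   0.042  0.036] F [-0.07 -0.42 -0.21] yaw 0.5814 w 0.0199 p [ 0.4856 -0.1518  0.1502] 11.0
M [-0.052 -0.016  0.007] F [-0.78  0.46  0.19] yaw 0.6234 w 0.0201 p [ 0.4857 -0.1518  0.1503] 11.25
M [-0.031  0.062  0.014] F [-1.21 -0.37 -0.17] yaw 0.6653 w 0.0201 p [ 0.4857 -0.1518  0.1503] 11.5
M [-0.038  0.011 -0.051] F [-0.18  0.15  0.09] yaw 0.7073 w 0.0198 p [ 0.4857 -0.1518  0.1503] 11.75
M [-0.043 -0.042  0.02 ] F [-0.48 -0.62 -0.5 ] yaw 0.7492 w 0.0201 p [ 0.4857 -0.1518  0.1502] 12.0
```

```bash

python3 -m creep '{"translation":[[0,0,0],[0,0,0],[0,0,0]],"yaw":[0.02,0.04,0.04],"gripper":[255,255,255]}' >/dev/null; sh m.sh && python3 -m creep '{"translation":[[0,0,0],[0,0,0],[0,0,0]],"yaw":[0.02,0.04,0.04],"gripper":[255,255,255]}' >/dev/null && sh m.sh && python3 -m creep '{"translation":[[0,0,0],[0,0,0],[0,0,0]],"yaw":[0.02,0.04,0.04],"gripper":[255,255,255]}' >/dev/null && sh m.sh && python3 -m creep '{"translation":[[0,0,0],[0,0,0],[0,0,0]],"yaw":[0.02,0.04,0.04],"gripper":[255,255,255]}' >/dev/null && sh m.sh && python3 -m creep '{"translation":[[0,0,0],[0,0,0],[0,0,0]],"yaw":[0.02,0.04,0.04],"gripper":[255,255,255]}' >/dev/null && sh m.sh
```

```text
M [-0.049 -0.045  0.005] F [-0.65 -0.58  0.45] yaw 0.7911 w 0.0197 p [ 0.4857 -0.1518  0.1502] 12.25
M [-0.073  0.03  -0.006] F [-0.09  0.42 -0.09] yaw 0.8331 w 0.0202 p [ 0.4857 -0.1519  0.1503] 12.5
M [-0.044  0.032  0.006] F [ 0.01 -0.2  -0.41] yaw 0.875 w 0.0201 p [ 0.4857 -0.1519  0.1503] 12.75
M [-0.099 -0.058  0.026] F [ 0.39 -0.11  0.91] yaw 0.9169 w 0.0197 p [ 0.4857 -0.1519  0.1503] 13.0
M [-0.093 -0.08   0.04 ] F [ 0.77 -1.64  0.87] yaw 0.9589 w 0.02 p [ 0.4858 -0.1519  0.1503] 13.25
```

```bash

python3 -m creep '{"translation":[[0,0,0],[0,0,0],[0,0,0]],"yaw":[0.02,0.04,0.04],"gripper":[255,255,255]}' >/dev/null; sh m.sh && python3 -m creep '{"translation":[[0,0,0],[0,0,0],[0,0,0]],"yaw":[0.02,0.04,0.04],"gripper":[255,255,255]}' >/dev/null && sh m.sh && python3 -m creep '{"translation":[[0,0,0],[0,0,0],[0,0,0]],"yaw":[0.02,0.04,0.04],"gripper":[255,255,255]}' >/dev/null && sh m.sh && python3 -m creep '{"translation":[[0,0,0],[0,0,0],[0,0,0]],"yaw":[0.02,0.04,0.04],"gripper":[255,255,255]}' >/dev/null && sh m.sh
python3 - <<'E'
from h import *
c=snap('wrist');save(c,'w4.png')
E
```

```text
M [-0.105 -0.029  0.033] F [-0.42  0.32  1.19] yaw 1.0009 w 0.0194 p [ 0.4858 -0.1519  0.1503] 13.5
M [-0.087 -0.079 -0.011] F [ 0.72 -0.5   1.52] yaw 1.0428 w 0.0195 p [ 0.4858 -0.1519  0.1504] 13.75
M [-0.076  0.228 -0.054] F [-2.77 -0.66  1.08] yaw 1.0846 w 0.0201 p [ 0.4857 -0.1519  0.1504] 14.0
M [ 0.138  0.955 -0.237] F [-4.69  0.39  3.93] yaw 1.1264 w 0.0199 p [ 0.4854 -0.1518  0.1504] 14.25
```

View pics/w4.png

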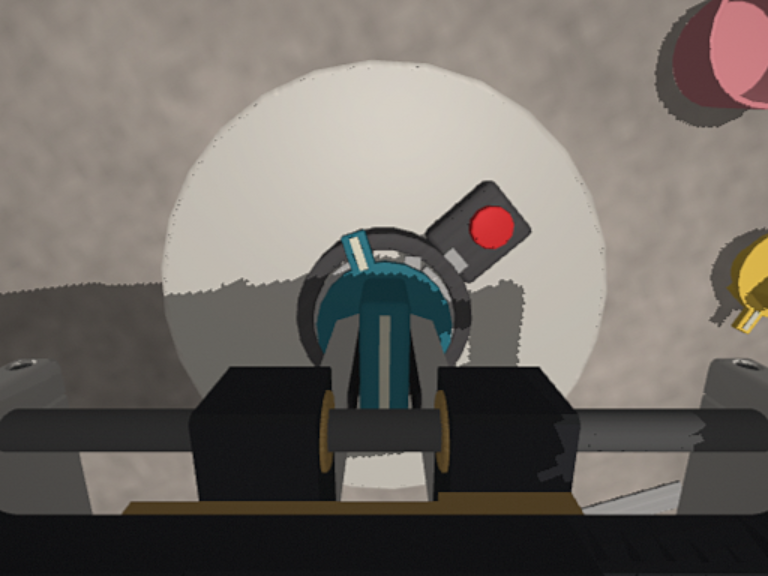

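The clamp has turned about 86° and the tooth (355,252) is past the button. The moment is −0.24 N m, which is the stop buffer. I'll ease back and lift a little.

```bash
python3 -m creep '{"translation":[[0,0,0],[0,0,0],[0,0,0]],"yaw":[-0.02,-0.035,-0.035],"gripper":[255,255,255]}' >/dev/null; sh m.sh; python3 -m creep '{"translation":[[0,0,0.5],[0,0,1],[0,0,1]],"yaw":[0,0,0],"gripper":[255,255,255]}' >/dev/null; sh m.sh;python3 -m creep '{"translation":[[0,0,0.5],[0,0,1],[0,0,1]],"yaw":[0,0,0],"gripper":[255,255,255]}' >/dev/null; sh m.sh
```

```text
M [ 0.058  0.335 -0.018] F [-1.88  0.36  0.58] yaw 1.0885 w 0.0195 p [ 0.4855 -0.1518  0.1503] 14.55
M [ 0.016  0.39  -0.055] F [-1.87 -0.15  0.34] yaw 1.0887 w 0.0198 p [ 0.4855 -0.1518  0.1513] 14.8
M [ 0.033  0.29  -0.   ] F [-1.76  0.83 -0.42] yaw 1.0887 w 0.0198 p [ 0.4855 -0.1518  0.1523] 15.05
```

```bash
python3 -m creep '{"translation":[[0,0,0.5],[0,0,1],[0,0,1]],"yaw":[0,0,0],"gripper":[255,255,255]}' >/dev/null; sh m.sh;python3 -m creep '{"translation":[[0,0,0.5],[0,0,1],[0,0,1]],"yaw":[0,0,0],"gripper":[255,255,255]}' >/dev/null; sh m.sh
```

```text
M [ 0.005  0.322 -0.021] F [-1.52  0.41 -0.6 ] yaw 1.0887 w 0.0196 p [ 0.4855 -0.1518  0.1533] 15.3
M [0.014 0.214 0.022] F [-0.67 -0.12 -1.41] yaw 1.0887 w 0.02 p [ 0.4855 -0.1518  0.1544] 15.55
```

```bash
python3 -m creep '{"translation":[[0,0,1],[0,0,2],[0,0,3],[0,0,4],[0,0,5]],"yaw":[0,0,0,0,0],"gripper":[255,255,255,255,255]}' >/dev/null; sh m.sh;python3 -m creep '{"translation":[[0,0,2],[0,0,4],[0,0,6],[0,0,8],[0,0,8]],"yaw":[0,0,0,0,0],"gripper":[255,255,255,255,255]}' >/dev/null; sh m.sh
```

```text
M [-0.047 -0.021  0.055] F [-0.13 -0.15 -4.08] yaw 1.0887 w 0.0193 p [ 0.4855 -0.1518  0.1594] 15.9667
M [-0.005 -0.044  0.033] F [-0.62 -0.65 -3.8 ] yaw 1.0887 w 0.0197 p [ 0.4856 -0.1518  0.1679] 16.3833
```

Free, about 0.39 kg. I lift higher and carry it to the tray.

```bash
python3 -m creep '{"translation":[[0,0,6],[0,0,16],[0,0,26],[0,0,36],[0,0,46]],"yaw":[0,0,0,0,0],"gripper":[255,255,255,255,255]}' >/dev/null; python3 -m creep '{"translation":[[0,5,10],[0,15,20],[0,30,25],[2,50,25],[4,75,25]],"yaw":[0,0,0,0,0],"gripper":[255,255,255,255,255]}' >/dev/null;sh m.sh; python3 -m creep '{"translation":[[2,25,0],[4,50,0],[6,75,0],[8,100,0],[10,125,0]],"yaw":[0,0,0,0,0],"gripper":[255,255,255,255,255]}'>/dev/null;  python3 -m creep '{"translation":[[2,25,0],[4,50,0],[6,75,0],[8,100,0],[9,120,0]],"yaw":[0,0,0,0,0],"gripper":[255,255,255,255,255]}'>/dev/null; sh m.sh
```

```text
M [-0.039 -0.079 -0.041] F [ 0.29 -0.33 -3.79] yaw 1.0878 w 0.0198 p [ 0.4898 -0.0759  0.2415] 17.2167
M [-0.035 -0.103 -0.053] F [-0.7   0.63 -4.76] yaw 1.0891 w 0.0198 p [0.5079 0.1736 0.243 ] 18.05
```

```bash
python3 -m creep '{"translation":[[1,10,0],[1,13,0],[1,13,-20],[1,13,-40],[1,13,-60]],"yaw":[0,0,0,0,0],"gripper":[255,255,255,255,255]}' >/dev/null;python3 -m creep '{"translation":[[0,0,-15],[0,0,-30],[0,0,-45],[0,0,-60],[0,0,-70]],"yaw":[0,0,0,0,0],"gripper":[255,255,255,255,255]}' >/dev/null;sh m.sh
python3 - <<'E'
from h import *
c=snap('side');i=cv2.cvtColor(c['pixels'],cv2.COLOR_RGB2BGR)[150:330,150:370];cv2.imwrite('pics/s2.png',cv2.resize(i,None,fx=3,fy=3))
E
```

```text
M [-0.074 -0.064 -0.001] F [-0.36  0.37 -3.3 ] yaw 1.0881 w 0.0198 p [0.5084 0.1853 0.1118] 18.8833
```

View pics/s2.png

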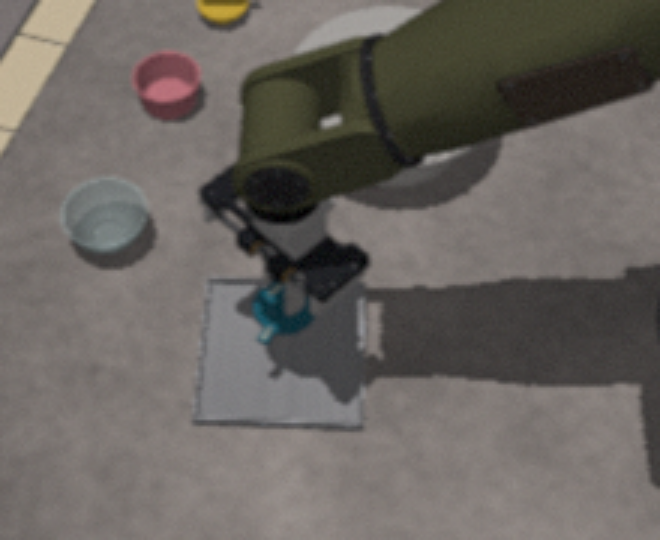

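The clamp hangs upright over the tray (tray about (280,355), clamp above it). I lower it and feel for the floor.

```bash
python3 -m creep '{"translation":[[0,0,-12],[0,0,-24],[0,0,-34],[0,0,-42],[0,0,-47]],"yaw":[0,0,0,0,0],"gripper":[255,255,255,255,255]}' >/dev/null;python3 -m creep '{"translation":[[0,0,-2],[0,0,-4],[0,0,-6],[0,0,-7],[0,0,-7]],"yaw":[0,0,0,0,0],"gripper":[255,255,255,255,255]}' >/dev/null;sh m.sh;python3 -m creep '{"translation":[[0,0,-0.5],[0,0,-1],[0,0,-1.5],[0,0,-1.5]],"yaw":[0,0,0,0],"gripper":[255,255,255,255]}' >/dev/null;sh m.sh
```

```text
M [-0.038 -0.09   0.008] F [ 0.53  0.25 -3.84] yaw 1.0882 w 0.0199 p [0.5077 0.1851 0.0555] 19.7667
M [-0.085 -0.006  0.055] F [-1.22 -0.87 -3.09] yaw 1.0882 w 0.0196 p [0.5077 0.1851 0.054 ] 20.1
```

```bash
python3 -m creep '{"translation":[[0,0,-0.5],[0,0,-1],[0,0,-1]],"yaw":[0,0,0],"gripper":[255,255,255]}' >/dev/null;sh m.sh;python3 -m creep '{"translation":[[0,0,-0.5],[0,0,-1],[0,0,-1]],"yaw":[0,0,0],"gripper":[255,255,255]}' >/dev/null;sh m.sh
```

```text
M [-0.041 -0.046 -0.031] F [ 0.03  0.25 -3.24] yaw 1.0882 w 0.0196 p [0.5077 0.1851 0.0529] 20.35
M [-0.324  1.095 -0.03 ] F [-4.53 -2.    8.98] yaw 1.0883 w 0.0198 p [0.5077 0.1852 0.0528] 20.6
```

Floor found. I ease off and release.

```bash
python3 -m creep '{"translation":[[0,0,0],[0,0,0.2],[0,0,0.2]],"yaw":[0,0,0],"gripper":[255,255,255]}' >/dev/null;sh m.sh;python3 -m creep '{"translation":[[0,0,0],[0,0,0],[0,0,0],[0,0,0],[0,0,0]],"yaw":[0,0,0,0,0],"gripper":[120,120,120,120,120]}' 5 >/dev/null;sh m.sh; python3 -m creep '{"translation":[[0,0,0],[0,0,0],[0,0,0],[0,0,0],[0,0,0]],"yaw":[0,0,0,0,0],"gripper":[90,90,90,90,90]}' >/dev/null;sh m.sh;  python3 -m creep '{"translation":[[0,0,10],[0,0,25],[0,0,50],[0,0,80],[0,0,110]],"yaw":[0,0,0,0,0],"gripper":[90,90,90,90,90]}' >/dev/null;python3 -m creep '{"translation":[[0,0,20],[0,0,40],[0,0,60],[0,0,60],[0,0,60]],"yaw":[0,0,0,0,0],"gripper":[90,90,90,90,90]}' >/dev/null;sh m.sh
python3 - <<'E'
from h import *
c=snap('wrist');save(c,'w5.png')
for n,lo,hi,z in(('red',(0,150,80),(8,255,255),.114),('teal',(80,80,40),(97,255,255),.035)):
  for a,p,m in blobs(c,lo,hi): print(n,a,p,ray(c,*p,z), c['depth'][m].min())
t=snap('top');save(t,'t2.png')
E
```

```text
M [-0.051 -0.023 -0.027] F [ 0.43  0.95 -3.95] yaw 1.0882 w 0.0197 p [0.5077 0.1852 0.0529] 20.85
M [-0.047 -0.017 -0.021] F [0.14 0.12 0.26] yaw 1.0883 w 0.0486 p [0.5078 0.1852 0.053 ] 21.2667
M [-0.076 -0.078 -0.042] F [ 0.74  0.14 -0.46] yaw 1.0883 w 0.0608 p [0.5078 0.1852 0.053 ] 21.6833
M [-0.051 -0.016  0.008] F [ 0.22  0.51 -0.89] yaw 1.0883 w 0.0608 p [0.5077 0.1852 0.2259] 22.5167
teal 1791 [255.43662758 171.72082635] [0.50773768 0.18789207 0.035     ] 0.0
```

View pics/w5.png

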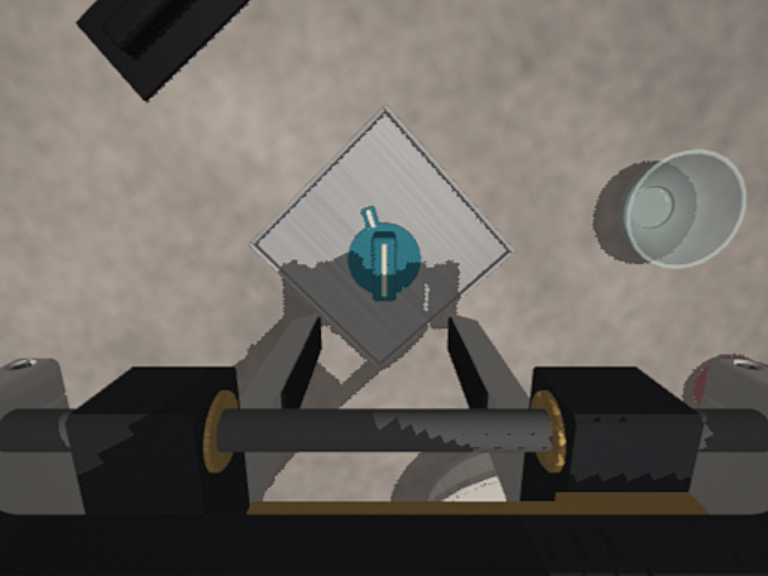

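View pics/t2.png

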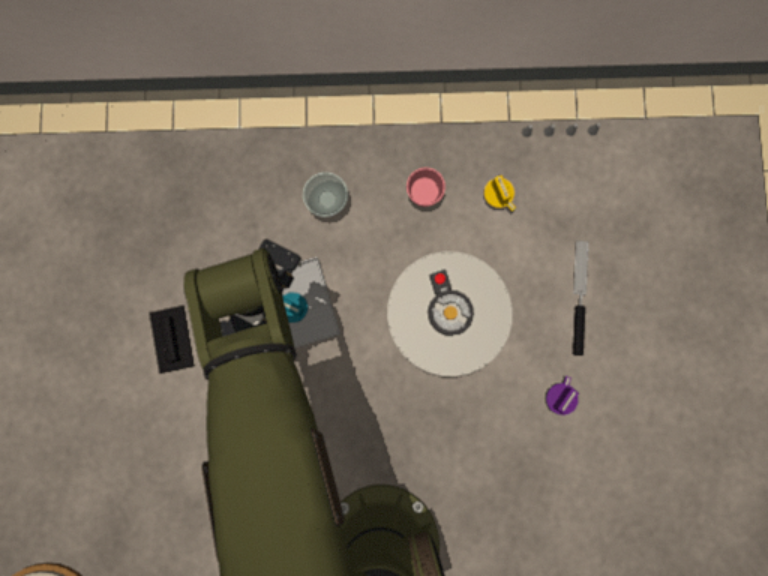

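The wrist view shows the clamp upright near the tray centre, at (384,265), with the gripper clear of it. The top view shows the hub empty, the button untouched since it was pressed, and the bowl, ramekin, smoother and spatula at the same pixels as at the start.

```bash
python3 -c "
from station import ctrl
ctrl.hand_in()"
```

```text
the job is handed in; nothing more can be done
```

The clamp is off the turntable and standing upright in the steel tray, and I handed the job in at about 22.6 s. The hand-in reports no verdict.

- **Button:** I pressed it onto its hard stop, at about 10 N. I did not measure its travel again afterwards, but nothing touched it after the press.
- **Turn:** I turned the clamp anticlockwise until I felt the stop buffer at about 86° (0.24 N m, under 7 N), then eased back 2°.
- **Lift:** It came off freely and straight up, weighing about 0.39 kg.
- **Set-down:** I lowered it in steps of about 1 mm and felt the floor at a peak of about 9 N at the wrist. I eased off before letting go.

In the last pictures the clamp stands within about 5 mm of the tray's centre and the gripper is about 170 mm above where it let go. The bowl, ramekin, smoother and spatula sit at the same pixels as at the start. No check failed. The only disagreement was in early estimates of the turntable axis: those from the plate's outline were about 10 mm off, so I used the hub, button and clamp bar instead.

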